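# Unlatch the can-opener arm and hold it raised

## Task

Raise the arm of the can-opener stand so that a can could be slipped under it: slide the round-knobbed bolt sideways all the way out until it no longer crosses over the arm, then pull the upright latch tab at the arm's free end sideways against its spring and, with the latch pulled, lift the arm's cup up off its ball mount. Finish while still holding the arm with the gripper, steady, with its cup about 10 cm above where it sat; do not let go, and leave the other things on the shelf where they are.

Things in the scene. Friction and masses are not known exactly. Their poses are not given: they have to be found in the camera images.
- opener: The can-opener stand: white-painted steel base plate 300 x 160 x 8 mm fixed to the shelf. Origin: centre of its underside. x runs along the arm from its free end (-x, nearest the robot) to its hinge (+x, in white cheeks 90 mm high); y across the arm; z up. The chrome arm is 22 mm wide, its top 78 mm up. Two white lugs 100 mm high guide the bolt, at (0, 42) mm (20 mm across y) and (0, -34) mm.
- tongue (a joint): Hinge of the arm, rad: 0 = down on the ball; grows as the free end rises; stop at 1.0. 0.5 rad lifts the cup by about 100 mm. The arm weighs about 0.3 to 0.65 kg, and falls back down when let go. It cannot rise while the bolt crosses over it or the latch is shut.
- latch (a joint): Travel of the spring latch, m: 0 = shut (its tooth is hooked under a collar below the ball), grows as the tab is pulled towards the stand's -y; the tooth is clear of the collar from 0.008 on; stop at 0.014. The spring pulls it shut, with 5.4 N at 0 and 11.7 N at the stop. The latch is carried by the arm and rises with it.
- bolt (a joint): Travel of the bolt, m: it starts at 0 to 0.012, over the arm; grows as its knob is pulled towards the stand's +y, away from the arm; clear of the arm from 0.041 on; stop at 0.065 (all the way out). Friction about 2.5 N, no spring; it stays where it is left.
- latch_tab (a point): Centre of the latch's black upright tab on top of the arm's free end: 24 mm along the stand's x, 12 mm across y, 55 mm tall (27 mm above and below this point). It stands on a chrome plate 24 mm long that reaches 32 mm to -y and 18 mm to +y of the tab's middle. 210 mm from the hinge along the arm. Axes as the stand's; tilts with the arm.
- bolt_knob (a point): Centre of the bare part of the bolt's black round upright knob: 18 mm diameter, its top 24 mm above this point, and the 12 mm chrome rod's top 24 mm below it. The rod runs from the knob towards the stand's -y, through the lugs (whose tops lie 18 mm below this point). Axes as the stand's.
- cup (a point): Centre of the ball hollow in the arm's cup, 210 mm from the hinge along the arm; 55 mm above the shelf when the arm is down.
- corkscrew: Bystander: smoky-grey plastic lever-pull corkscrew lying flat, about 185 x 45 mm, 26 mm high. Origin on its underside.
- cap_a: Bystander: gold-lacquered crown cap, 32 mm across, 6.5 mm high, lying beside the stand on its +y side. Origin at its underside.
- cap_b: Bystander: a second such crown cap, on the stand's -y side. Origin at its underside.
- jar_grip: Bystander: olive-green round jar grip, 88 mm across, 36 mm high. Origin at its underside.
- food_can: Bystander: closed food can, 74 mm across, 105 mm high, standing. Origin at its underside.
- mug: Bystander: white mug, 76 mm across with a handle, 90 mm high, standing. Origin at its underside.
- spoon: Bystander: wooden spoon, 200 mm long, lying. Origin on its underside.
- hinge (a point): Point on the arm's hinge axis, in the arm's mid-plane; the axis is parallel to the stand's y. At (115, 0, 70) mm in the stand.
- ball (a point): Centre of the chrome 25 mm ball mount on its stud, under the arm's cup (50 x 50 mm); at (-95, 0, 55) mm in the stand.

How it is judged:
By the outcome, as a careful person would: the job done as asked, in the order asked, and still so for the second after the job is handed in, while the arm keeps its last pose, push and grip.
It also fails if it takes over 42 s, if anything falls off the work surface, if the arm or the gripper's body presses on something with over 40 N, if the wrist force passes 120 N, or if a joint passes its speed limit or range.

## Robot

A 6-joint arm with a two-finger parallel gripper is mounted at the origin on the work surface. World frame = base frame: x ahead of the robot, y to its left, z up, the work surface at z = 0. Lengths are in mm, angles in rad, forces in N, time in s.
With the tool pointing down it reaches from about 275 to 1000 mm from the base axis. Payload 8.4 kg.
Tool frame: the origin (TCP) lies between the finger pads; the fingertips stand 8 mm ahead of it and the grasp point (between the pads) lies 11 mm behind it (tcp_to_tips is the distance from the TCP to the fingertips, in mm); z points along the fingers, y is the line along which they close (so a half turn about z gives the same grasp; the last joint's range is limited). The gripper opens to 85 mm and grips with 20 to 120 N. Pads are 22 mm wide; open, the fingers measure 114 mm over their backs; the gripper's body (76 mm by 85 mm) begins 54 mm behind the grasp point. The pads swing forward as they close: fully open they stand 13 mm farther back than shut.
Start: joints at [1.133, 0.353, 1.633, -0, 1.155, -0.002], TCP at [263.834, 566.586, 239.281] pointing down, gripper open.
Joint ranges: [-2.63, 2.63], [-0.92, 2.1], [0.06, 2.66], [-1.3, 4.44], [0, 2.69], [-3.02, 3.02]. Speed limits (rad/s): [2.22, 2.22, 2.79, 3.14, 3.14, 3.14].

## Interface

Orientations are given as [roll, pitch, yaw] about the fixed x, y, z axes, in that order (R = Rz(yaw) Ry(pitch) Rx(roll)).
In Python, from rig import * gives the robot as it stands.
- The arm moves only by the tool step_arm, never from a script. Its argument "motion" is a list of rows, each an object with "claw": the finger opening in mm, from 0 to 85.4; "delta_pos": the shift along the tool's x, y, z in mm, a list of three; "turn": the turn about the tool's z in rad. In form: [{"claw": claw, "delta_pos": [dx, dy, dz], "turn": turn}, ...]. A call has 1 to 8 rows; each row shifts and turns the commanded pose from where the row before left it, along the tool's axes as they then stand; what a row does not reach is not made up. A row lasts 1/12 s, in which the tool goes at most 41.7 mm and 7.16 degrees, less where a joint would pass 70% of its speed; a pose out of reach is approached as far as the arm can. A call is refused whole if a number of a shift passes 41.7 or a number of a turn 0.125, either way. A call with a gripper value outside its range is refused whole. The fingers move at their own pace and stop on an object; "force" is the grip in N (left out, the last holds). Time passes only in rows, so rows that do not move let the fingers close. It gives the time, the measured TCP pose, the force, the opening and the grip force at its end, in the units of the state.
- sense(): the state, without advancing time (a new reading comes with each control period).
- grab_frame(name): name is "side" or "top"; returns a dict with "img" (480x640x3 uint8, red, green, blue), "vertical_fov" (degrees; the focal length in pixels is half the picture's height over the tangent of half this angle, whatever the lens; pixels are square), "cx", "cy" (the principal point, pixels), "D" ([k1, k2, p1, p2, k3] as OpenCV has them; the pictures are not rectified), "R" (3x3) and "t" (3): a world point X has camera coordinates R X + t. Camera axes: x right, y down, z forward; pixel columns grow to the right and rows downward; lengths in mm; the calibration is good to about 2 mm. A picture is of the moment at which its call begins. There is no depth.
- sign_off(): hands the job in; it is judged then, once.
The state is a dict: "clock": time; "qpos": joint angles; "qvel": joint speeds; "joint_efforts": joint torques, N m; "eef_pos": TCP position; "tcp_rot": TCP orientation; "contact_force": force on the tool from outside, world axes, zero at the start; "wrist_torque": the same for the moment, N m; "opening": opening from 0.0 (shut) to 1.0 (fully open); "grasp_force": force on a finger pad.
Only numpy, scipy, OpenCV 4.12 (cv2) and the standard library are available. Lean on these libraries where they do the work, as an engineer would, in place of code of your own. Each camera call takes 0.05 s, during which the arm holds its last target. There are 200 camera calls.

## Working session

There is one attempt and no reset: what is moved stays moved. The work goes in short steps, Python scripts to look and compute and a tool call to move; the robot and the scene stay as the last step left them, time stands still between calls to the robot, and variables do not carry over. Pictures are saved under pics/ and viewed, at most 10 in all, crops included, and the job is handed in when it is done.

Besides the shell and the picture viewer there is one more tool, called after "Emit:" as name(argument=value, ...), one argument or row to a line, values as JSON. step_arm: Moves the arm, as the interface text tells. Its arguments: {"type":"object","properties":{"motion":{"type":"array","items":{"type":"object","properties":{"claw":{"type":"number"},"delta_pos":{"type":"array","items":{"type":"number"}},"turn":{"type":"number"}}}},"force":{"type":"number"}},"required":["motion"]}

```bash
mkdir -p pics; ls; python3 - <<'E'
from rig import *
import cv2,pickle
s=sense();print(s)
for n in("side","top"):
    f=grab_frame(n);pickle.dump(f,open(f"pics/{n}0.pkl","wb"))
    cv2.imwrite(f"pics/{n}0.png",f["img"][:,:,::-1]);print(n,f["vertical_fov"],f["cx"],f["cy"],f["D"],f["R"],f["t"])
E
```

```text
pics
{'clock': 0.0, 'qpos': array([ 1.13261010e+00,  3.53670277e-01,  1.63413684e+00,  5.71609696e-06,
        1.15518022e+00, -2.37251103e-03]), 'qvel': array([-0.00228188,  0.00037003,  0.0007672 , -0.00192752, -0.00037049,
       -0.00117822]), 'joint_efforts': array([-3.97861522e-04, -6.05237603e+01, -3.42067051e+01, -1.07355515e-04,
        9.38408106e-03,  2.72634293e-05]), 'eef_pos': array([263.62974561, 566.16957229, 238.54668572]), 'tcp_rot': array([-3.14019798e+00, -8.53514277e-06,  2.70577662e+00]), 'contact_force': array([ 0.31641115, -0.77860929, -0.19938085]), 'wrist_torque': array([-0.02120944,  0.03072699,  0.01663545]), 'grasp_force': 0.0, 'opening': 0.9999568485032547}
side 48.17374304969298 330.75018129808916 223.58540788218602 [-0.0550271  0.         0.         0.         0.       ] [[ 0.83631041 -0.54788147 -0.02026796]
 [-0.38533614 -0.56109305 -0.73259173]
 [ 0.39000122  0.62048407 -0.68036649]] [-447.27509995  313.16582525 1140.67972598]
top 50.99419564358951 321.009089600689 244.76462428312433 [-0.09430921  0.          0.          0.          0.        ] [[ 0.00912892 -0.9994327   0.03241816]
 [-0.99122077 -0.01332076 -0.13154446]
 [ 0.13190167 -0.0309327  -0.99078006]] [  3.23830173 571.95208712 963.36970803]
```

View pics/side0.png

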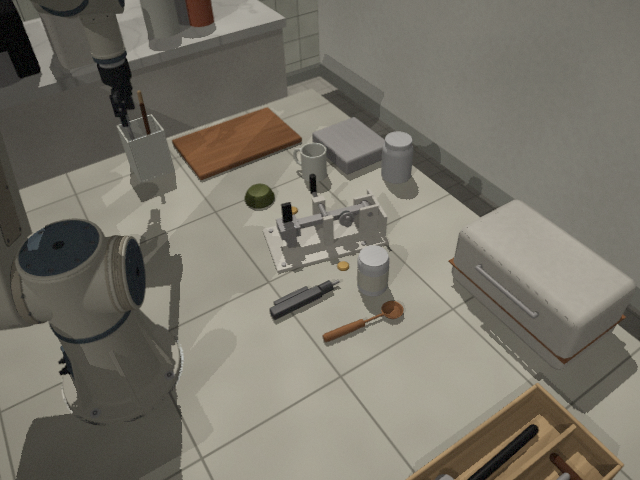

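View pics/top0.png

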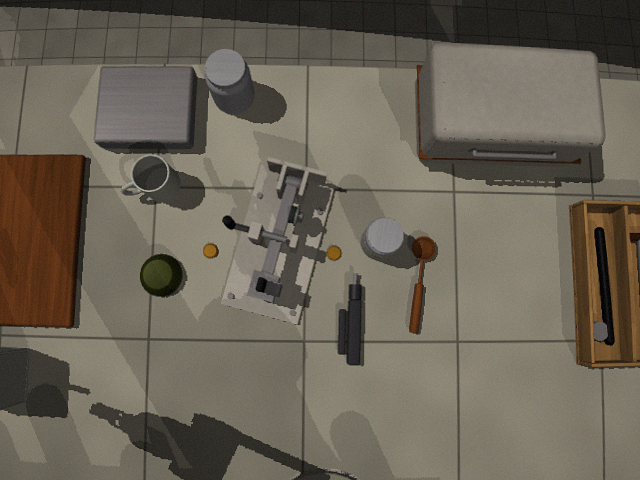

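The side view shows the black latch tab at about (287,212) and the bolt knob at (313,184). In the top view the tab is at (262,285), the knob at (228,222) and the stand's base around (278,243). The mug stands at (150,175) and the grip at (160,275). Next I'll enlarge both and measure.

```bash
cat > h.py <<'E'
import numpy as np,cv2,pickle
def K(f):
    fl=240/np.tan(np.radians(f["vertical_fov"]/2)); return np.array([[fl,0,f["cx"]],[0,fl,f["cy"]],[0,0,1.]])
def ray(f,p):
    u=cv2.undistortPoints(np.array([[p]],float),K(f),np.array(f["D"],float))[0,0]
    R=np.array(f["R"]);c=-R.T@np.array(f["t"]);d=R.T@np.array([u[0],u[1],1]);return c,d/np.linalg.norm(d)
def plane(f,p,z):
    c,d=ray(f,p);return c+d*(z-c[2])/d[2]
def tri(f,p,g,q):
    c,d=ray(f,p);e,h=ray(g,q)
    s=np.linalg.lstsq(np.c_[d,-h],e-c,rcond=None)[0];a=c+d*s[0];b=e+h*s[1];return (a+b)/2,np.linalg.norm(a-b)
def proj(f,X):
    return cv2.projectPoints(np.array([X],float),cv2.Rodrigues(np.array(f["R"]))[0],np.array(f["t"],float),K(f),np.array(f["D"],float))[0][0,0]
E
python3 - <<'E'
import cv2,numpy as np
a=cv2.imread('pics/side0.png')[165:275,250:400];b=cv2.imread('pics/top0.png')[150:335,205:355]
a=cv2.resize(a,None,fx=5,fy=5,interpolation=cv2.INTER_CUBIC);b=cv2.resize(b,None,fx=3.2,fy=3.2,interpolation=cv2.INTER_CUBIC)
cv2.imwrite('pics/a.png',np.clip(a*1.3,0,255));cv2.imwrite('pics/b.png',np.clip(b*1.3,0,255))
for n in('side','top'):
    im=cv2.imread(f'pics/{n}0.png');m=(im.max(2)<45).astype(np.uint8)
    k,l,s,c=cv2.connectedComponentsWithStats(m)
    for i in range(1,k):
        if s[i,4]>15 and 200<c[i,0]<400 and 150<c[i,1]<340: print(n,s[i],c[i])
E
```

```text
side [310 174   6  19 101] [312.5049505  183.22772277]
side [246 193  28  15 182] [260.04945055 200.93406593]
side [282 205  10  18 147] [286.70068027 213.27891156]
side [271 286  62  33 280] [302.11071429 302.90357143]
top [269 165  13   9  54] [275.24074074 168.11111111]
top [284 170  20  10  61] [293.13114754 173.68852459]
top [278 185   8  14  30] [281.7        191.06666667]
top [334 188  13   4  30] [339.96666667 189.7       ]
top [288 206   9  17  84] [291.77380952 214.36904762]
top [223 216  26  13 138] [230.6884058  222.60869565]
top [256 277  12  16 128] [261.25      284.4921875]
top [338 284  26  81 902] [352.26718404 326.18736142]
top [339 316   2  23  24] [339.08333333 326.70833333][ WARN:0@0.074] global loadsave.cpp:1063 imwrite_ Unsupported depth image for selected encoder is fallbacked to CV_8U.
```

View pics/a.png

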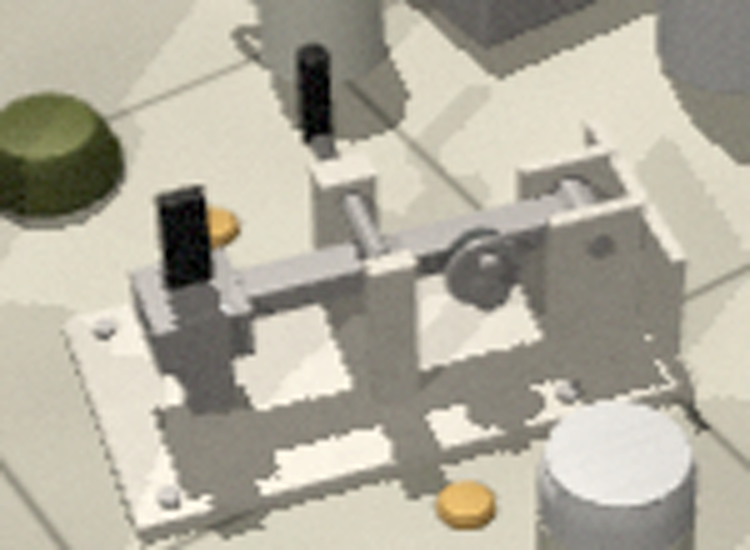

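View pics/b.png

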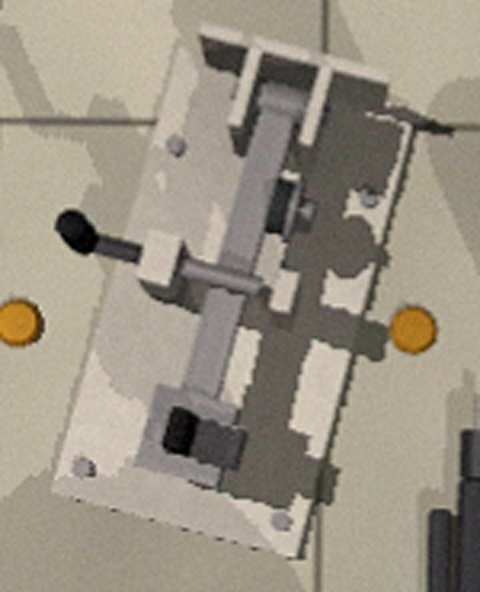

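The enlarged views show the knob upright (side 310–316 × 174–193), the tab (side 282–292 × 203–222), and the bolt rod crossing the arm. In the top crop the base corners are at (52,490), (298,557) and (413,122).

```bash
python3 - <<'E'
from h import *
np.set_printoptions(precision=1,suppress=True)
S=pickle.load(open('pics/side0.pkl','rb'));T=pickle.load(open('pics/top0.pkl','rb'))
b=lambda x,y:(205+x/3.2-.35,150+y/3.2-.35); a=lambda x,y:(250+x/5-.4,165+y/5-.4)
fl,fr,rr=[plane(T,b(*p),8) for p in((52,490),(298,557),(413,122))]
print(fl,fr,rr,np.linalg.norm(fl-fr),np.linalg.norm(fr-rr))
sfl,sfr=[plane(S,a(*p),8) for p in((66,322),(138,535))];print('side corners',sfl,sfr)
xs=rr-fr;ys=fl-fr;print('yaw',np.arctan2(xs[1],xs[0]),np.arctan2(-ys[0],ys[1]))
print('cx from diag',(fl+rr)/2)
print('tab mid',tri(S,(286.7,213.3),T,(261.25,284.5)))
print('tab top',tri(S,a(181,191),T,b(178,417)))
print('knob mid',tri(S,(312.8,183.4),T,(228.9,222.6)))
print('knob top',tri(S,a(313,48),T,b(70,226)))
o=(fl+rr)/2;o[2]=0;yw=np.arctan2(xs[1],xs[0]);c,s=np.cos(yw),np.sin(yw);R=np.array([[c,-s,0],[s,c,0],[0,0,1]])
for p in [(-95,0,105),(0,60,118),(0,42,100),(0,-34,100)]:
    w=o+R@p;print(p,w,proj(S,w),proj(T,w))
for n,u,z in(('can',(385,237),105),('mug',(151,172),90),('grip',(161,274),36),('capa',(210.5,250.5),6),('capb',(334,253),6)):
    w=plane(T,u,z);print(n,w,(R.T@(w-o)))
E
```

```text
[455.2 209.5   8. ] [415.2  54.    8. ] [696.  -16.6   8. ] 160.57148673640856 289.583863294318
side corners [454.  209.9   8. ] [411.3  53.3   8. ]
yaw -0.246427091903121 -0.25176376071735446
cx from diag [575.6  96.4   8. ]
tab mid (array([486.9, 120.1, 114.2]), np.float64(1.4766406575250304))
tab top (array([490.6, 120.4, 146.9]), np.float64(7.066105101308157))
knob mid (array([600.3, 181.8, 116.4]), np.float64(0.1931195923042593))
knob top (array([599.3, 181.2, 147.6]), np.float64(0.8797018125951024))
(-95, 0, 105) [483.5 119.6 105. ] [286.2 216.7] [261.7 287. ]
(0, 60, 118) [590.3 154.6 118. ] [315.  189.7] [243.4 228. ]
(0, 42, 100) [585.9 137.2 100. ] [317.4 199.3] [253.9 232. ]
(0, -34, 100) [567.3  63.5 100. ] [326.9 217.8] [293.2 242.4]
can [ 579.2 -107.7  105. ] [  53.2 -197.1  105. ]
mug [701.8 340.1  90. ] [ 63.  267.1  90. ]
grip [509.6 325.6  36. ] [-120.   206.1   36. ]
capa [561.2 234.6   6. ] [-47.7 130.5   6. ]
capb [559.4 -18.1   6. ] [  12.2 -115.     6. ]
```

Emit:
step_arm(
  motion=[
    {"turn": -0.0935},
    {"turn": -0.0935},
    {"delta_pos": [-30, -20.7, 0]},
    {"delta_pos": [-30, -20.7, 0]},
    {"delta_pos": [-30, -20.7, 0]},
    {"delta_pos": [-30, -20.7, 0]},
    {"delta_pos": [-30, -20.7, 0]},
    {"delta_pos": [-30, -20.7, 0]},
  ],
  force=30,
)

```text
schema error: expected keys claw, delta_pos, turn
```

Emit:
step_arm(
  motion=[
    {"delta_pos": [-30, -20.7, 0]},
    {"delta_pos": [-30, -20.7, 0]},
    {"delta_pos": [-30, -20.7, 0]},
    {"delta_pos": [-30, -20.7, 0]},
    {"delta_pos": [-30, -20.7, 0]},
    {"delta_pos": [-30, -20.7, 0]},
    {"delta_pos": [-30, -20.7, 0]},
    {"delta_pos": [-30, -20.7, 0]},
  ],
)

```text
schema error: expected keys claw, delta_pos, turn
```

Emit:
step_arm(
  motion=[
    {"claw": 85, "delta_pos": [0, 0, 0], "turn": -0.0935},
    {"claw": 85, "delta_pos": [0, 0, 0], "turn": -0.0935},
    {"claw": 85, "delta_pos": [-30, -20.7, 0], "turn": 0},
    {"claw": 85, "delta_pos": [-30, -20.7, 0], "turn": 0},
    {"claw": 85, "delta_pos": [-30, -20.7, 0], "turn": 0},
    {"claw": 85, "delta_pos": [-30, -20.7, 0], "turn": 0},
    {"claw": 85, "delta_pos": [-30, -20.7, 0], "turn": 0},
    {"claw": 85, "delta_pos": [-30, -20.7, 0], "turn": 0},
  ],
  force=30,
)

```text
clock: 0.77
eef_pos: [408.4, 400.3, 239.0]
tcp_rot: [-3.141, -0.0, 2.893]
contact_force: [0.2, 1.1, -0.8]
opening: 0.997
grasp_force: 0.0
```

Emit:
step_arm(
  motion=[
    {"claw": 85, "delta_pos": [-30, -20.7, 0], "turn": 0},
    {"claw": 85, "delta_pos": [-30, -20.7, 0], "turn": 0},
    {"claw": 85, "delta_pos": [-30, -20.7, 0], "turn": 0},
    {"claw": 85, "delta_pos": [-30, -20.7, 0], "turn": 0},
    {"claw": 85, "delta_pos": [-30, -20.7, 0], "turn": 0},
    {"claw": 85, "delta_pos": [-30, -20.7, 0], "turn": 0},
    {"claw": 85, "delta_pos": [-30, -20.7, 0], "turn": 0},
    {"claw": 85, "delta_pos": [0, 0, 0], "turn": 0},
  ],
)

```text
clock: 1.43
eef_pos: [579.0, 205.2, 239.0]
tcp_rot: [-3.14, 0.002, 2.889]
contact_force: [-0.4, -0.5, -0.5]
opening: 0.995
grasp_force: 0.0
```

Emit:
step_arm(
  motion=[
    {"claw": 85, "delta_pos": [-26.4, -17.4, 10], "turn": 0},
    {"claw": 85, "delta_pos": [0, 0, 29], "turn": 0},
    {"claw": 85, "delta_pos": [0, 0, 30], "turn": 0},
    {"claw": 85, "delta_pos": [0, 0, 0], "turn": 0},
    {"claw": 85, "delta_pos": [0, 0, 0], "turn": 0},
  ],
)

```text
clock: 1.85
eef_pos: [595.4, 186.2, 168.9]
tcp_rot: [-3.139, -0.004, 2.893]
contact_force: [1.1, 1.0, 0.4]
opening: 0.996
grasp_force: 0.0
```

```bash
cat > snap.py <<'E'
import sys
from rig import *
from h import *
n,bx,by,w,tx,ty,v=sys.argv[1],*map(int,sys.argv[2:])
o=[]
for c,(x,y) in(("side",(bx,by)),("top",(tx,ty))):
    f=grab_frame(c);pickle.dump(f,open(f"pics/{c}{n}.pkl","wb"));im=f["img"][:,:,::-1][y:y+100,x:x+100]
    o.append(cv2.resize(np.clip(im*1.3,0,255).astype(np.uint8),(400,400),interpolation=cv2.INTER_CUBIC))
cv2.imwrite(f"pics/c{n}.png",np.hstack(o));s=sense();print(s["clock"],s["eef_pos"],s["contact_force"],s["opening"])
E
python3 snap.py 1 260 130 0 190 190 0
```

```text
1.95 [597.39234518 187.0022693  171.70954664] [-0.13347627 -0.70940315 -0.71825651] 0.9925616509658249
```

View pics/c1.png

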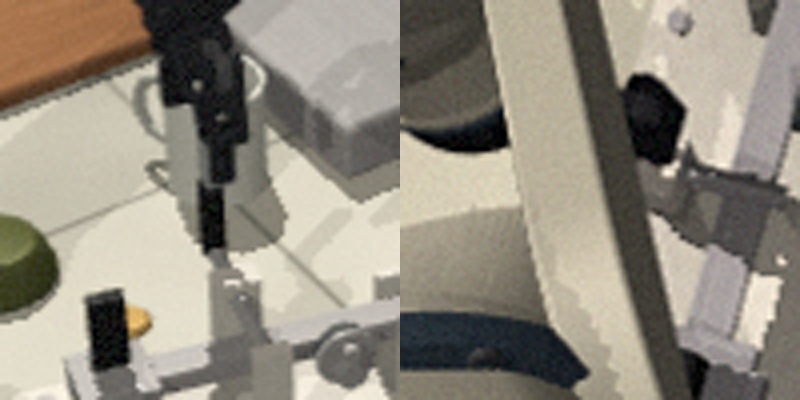

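The view shows the gripper above the knob (side crop, knob at (212,215), lower finger tip at (220,175)). It's aligned along the stand's x to within a few mm.

Emit:
step_arm(
  motion=[
    {"claw": 85, "delta_pos": [-4.5, -4, 15], "turn": 0},
    {"claw": 85, "delta_pos": [0, 0, 20], "turn": 0},
    {"claw": 85, "delta_pos": [0, 0, 19], "turn": 0},
    {"claw": 85, "delta_pos": [0, 0, 0], "turn": 0},
    {"claw": 85, "delta_pos": [0, 0, 0], "turn": 0},
  ],
)

```text
clock: 2.37
eef_pos: [600.5, 181.8, 117.4]
tcp_rot: [3.141, 0.0, 2.893]
contact_force: [-0.7, 0.1, 0.0]
opening: 0.997
grasp_force: 0.0
```

Emit:
step_arm(
  motion=[
    {"claw": 40, "delta_pos": [0, 0, 0], "turn": 0},
    {"claw": 30, "delta_pos": [0, 0, 0], "turn": 0},
    {"claw": 10, "delta_pos": [0, 0, 0], "turn": 0},
    {"claw": 10, "delta_pos": [0, 0, 0], "turn": 0},
    {"claw": 10, "delta_pos": [0, 0, 0], "turn": 0},
    {"claw": 10, "delta_pos": [0, 0, 0], "turn": 0},
    {"claw": 10, "delta_pos": [0, 0, 0], "turn": 0},
    {"claw": 10, "delta_pos": [0, 0, 0], "turn": 0},
  ],
)

```text
clock: 3.03
eef_pos: [600.4, 181.5, 116.8]
tcp_rot: [3.141, 0.0, 2.893]
contact_force: [-0.6, -1.5, 4.7]
opening: 0.196
grasp_force: 29.2
```

Emit:
step_arm(
  motion=[
    {"claw": 10, "delta_pos": [0, 6, 0], "turn": 0},
    {"claw": 10, "delta_pos": [0, 8, 0], "turn": 0},
    {"claw": 10, "delta_pos": [0, 8, 0], "turn": 0},
    {"claw": 10, "delta_pos": [0, 8, 0], "turn": 0},
    {"claw": 10, "delta_pos": [0, 8, 0], "turn": 0},
    {"claw": 10, "delta_pos": [0, 8, 0], "turn": 0},
    {"claw": 10, "delta_pos": [0, 3, 0], "turn": 0},
    {"claw": 10, "delta_pos": [0, 0, 0], "turn": 0},
  ],
)

```text
clock: 3.7
eef_pos: [612.8, 229.7, 116.8]
tcp_rot: [3.141, 0.001, 2.893]
contact_force: [-0.7, 2.0, 5.1]
opening: 0.203
grasp_force: 29.4
```

Emit:
step_arm(
  motion=[
    {"claw": 10, "delta_pos": [0, 3, 0], "turn": 0},
    {"claw": 10, "delta_pos": [0, 2, 0], "turn": 0},
    {"claw": 10, "delta_pos": [0, 0, 0], "turn": 0},
  ],
)

```text
clock: 3.95
eef_pos: [613.9, 233.9, 116.8]
tcp_rot: [3.141, 0.001, 2.893]
contact_force: [-0.8, 0.5, 6.1]
opening: 0.198
grasp_force: 29.5
```

Emit:
step_arm(
  motion=[
    {"claw": 10, "delta_pos": [0, 2, 0], "turn": 0},
    {"claw": 10, "delta_pos": [0, 1, 0], "turn": 0},
    {"claw": 10, "delta_pos": [0, 0, 0], "turn": 0},
  ],
)

```text
clock: 4.2
eef_pos: [614.0, 234.6, 116.8]
tcp_rot: [-3.138, -0.0, 2.893]
contact_force: [-1.3, -10.1, 10.5]
opening: 0.202
grasp_force: 30.1
```

Emit:
step_arm(
  motion=[
    {"claw": 10, "delta_pos": [0, 2, 0], "turn": 0},
    {"claw": 10, "delta_pos": [0, 0, 0], "turn": 0},
    {"claw": 10, "delta_pos": [0, 0, 0], "turn": 0},
  ],
)

```text
clock: 4.45
eef_pos: [614.1, 234.8, 116.7]
tcp_rot: [-3.135, -0.001, 2.893]
contact_force: [-4.7, -18.0, 13.0]
opening: 0.2
grasp_force: 30.6
```

Emit:
step_arm(
  motion=[
    {"claw": 10, "delta_pos": [0, -4, 0], "turn": 0},
    {"claw": 40, "delta_pos": [0, 0, 0], "turn": 0},
    {"claw": 50, "delta_pos": [0, 0, 0], "turn": 0},
    {"claw": 50, "delta_pos": [0, 0, 0], "turn": 0},
    {"claw": 50, "delta_pos": [0, 0, -20], "turn": 0},
    {"claw": 50, "delta_pos": [0, 0, -30], "turn": 0},
    {"claw": 50, "delta_pos": [0, 0, -20], "turn": 0},
    {"claw": 50, "delta_pos": [0, 0, 0], "turn": 0},
  ],
)

```text
clock: 5.12
eef_pos: [616.1, 236.0, 190.8]
tcp_rot: [3.138, 0.005, 2.893]
contact_force: [0.6, 0.8, -0.0]
opening: 0.583
grasp_force: 0.0
```

Emit:
step_arm(
  motion=[
    {"claw": 50, "delta_pos": [19, -28.6, 0], "turn": 0},
    {"claw": 50, "delta_pos": [19, -28.6, 0], "turn": 0},
    {"claw": 50, "delta_pos": [19, -28.6, 0], "turn": 0},
    {"claw": 50, "delta_pos": [19, -28.6, 0], "turn": 0},
    {"claw": 50, "delta_pos": [19, -28.6, 0], "turn": 0},
    {"claw": 50, "delta_pos": [0, 0, 10], "turn": 0},
    {"claw": 50, "delta_pos": [0, 0, 0], "turn": 0},
    {"claw": 50, "delta_pos": [0, 0, 0], "turn": 0},
  ],
)

```text
clock: 5.78
eef_pos: [486.7, 119.7, 176.0]
tcp_rot: [3.142, -0.0, 2.893]
contact_force: [0.5, 0.2, -0.3]
opening: 0.584
grasp_force: 0.0
```

```bash
python3 snap.py 2 250 140 0 205 200 0
```

```text
5.8833 [487.56304396 120.19562922 176.38979445] [ 0.91414059 -0.68206616  1.14815031] 0.5917958929418734
```

View pics/c2.png

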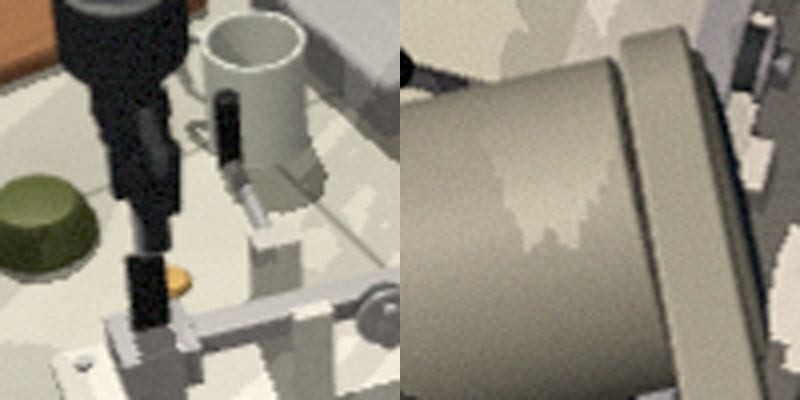

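The bolt is out: the knob is at side crop (228,130) and its rod ends at the outer lug. The fingertips at (150,245) are centred above the tab at (148,290).

Emit:
step_arm(
  motion=[
    {"claw": 50, "delta_pos": [0, 0, 25], "turn": 0},
    {"claw": 50, "delta_pos": [0, 0, 25], "turn": 0},
    {"claw": 50, "delta_pos": [0, 0, 15], "turn": 0},
    {"claw": 50, "delta_pos": [0, 0, 8], "turn": 0},
    {"claw": 50, "delta_pos": [0, 0, 0], "turn": 0},
    {"claw": 50, "delta_pos": [0, 0, 0], "turn": 0},
  ],
)

```text
clock: 6.38
eef_pos: [487.0, 119.9, 103.4]
tcp_rot: [-3.142, -0.0, 2.893]
contact_force: [0.1, -0.6, -0.3]
opening: 0.583
grasp_force: 0.0
```

Emit:
step_arm(
  motion=[
    {"claw": 30, "delta_pos": [0, 0, 0], "turn": 0},
    {"claw": 22, "delta_pos": [0, 0, 0], "turn": 0},
    {"claw": 5, "delta_pos": [0, 0, 0], "turn": 0},
    {"claw": 5, "delta_pos": [0, 0, 0], "turn": 0},
    {"claw": 5, "delta_pos": [0, 0, 0], "turn": 0},
    {"claw": 5, "delta_pos": [0, 0, 0], "turn": 0},
    {"claw": 5, "delta_pos": [0, 0, 0], "turn": 0},
  ],
  force=60,
)

```text
clock: 6.97
eef_pos: [487.1, 119.4, 104.3]
tcp_rot: [3.141, 0.002, 2.893]
contact_force: [-1.6, -1.7, 5.4]
opening: 0.132
grasp_force: 59.5
```

Emit:
step_arm(
  motion=[
    {"claw": 5, "delta_pos": [0, -3, 0], "turn": 0},
    {"claw": 5, "delta_pos": [0, -3, 0], "turn": 0},
    {"claw": 5, "delta_pos": [0, -3, 0], "turn": 0},
    {"claw": 5, "delta_pos": [0, -3, 0], "turn": 0},
    {"claw": 5, "delta_pos": [0, 0, 0], "turn": 0},
    {"claw": 5, "delta_pos": [0, 0, 0], "turn": 0},
  ],
)

```text
clock: 7.47
eef_pos: [484.5, 109.2, 104.3]
tcp_rot: [3.138, 0.002, 2.892]
contact_force: [-0.5, 10.6, 3.9]
opening: 0.135
grasp_force: 59.6
```

Emit:
step_arm(
  motion=[
    {"claw": 5, "delta_pos": [0, -1.5, 0], "turn": 0},
    {"claw": 5, "delta_pos": [0, 0, 0], "turn": 0},
    {"claw": 5, "delta_pos": [-1.2, 0, -5.2], "turn": 0},
    {"claw": 5, "delta_pos": [-1.3, 0, -5.2], "turn": 0},
    {"claw": 5, "delta_pos": [0, 0, 0], "turn": 0},
    {"claw": 5, "delta_pos": [0, 0, 0], "turn": 0},
  ],
)

```text
clock: 7.97
eef_pos: [486.3, 107.2, 114.1]
tcp_rot: [3.139, 0.001, 2.892]
contact_force: [2.9, 10.8, -5.9]
opening: 0.129
grasp_force: 58.6
```

Emit:
step_arm(
  motion=[
    {"claw": 5, "delta_pos": [-3, 0, -10.3], "turn": 0},
    {"claw": 5, "delta_pos": [-3.6, 0, -10.2], "turn": 0},
    {"claw": 5, "delta_pos": [-4, 0, -9.9], "turn": 0},
    {"claw": 5, "delta_pos": [0, 0, 0], "turn": 0},
    {"claw": 5, "delta_pos": [0, 0, 0], "turn": 0},
  ],
)

```text
clock: 8.38
eef_pos: [497.0, 104.7, 144.9]
tcp_rot: [3.138, 0.002, 2.892]
contact_force: [2.9, 10.2, -4.6]
opening: 0.125
grasp_force: 58.9
```

```bash
python3 snap.py 3 250 140 0 205 200 0
```

```text
8.4833 [496.9454982  104.67779161 144.666178  ] [ 3.22418751  9.57039922 -4.02866757] 0.13071007277134614
```

View pics/c3.png

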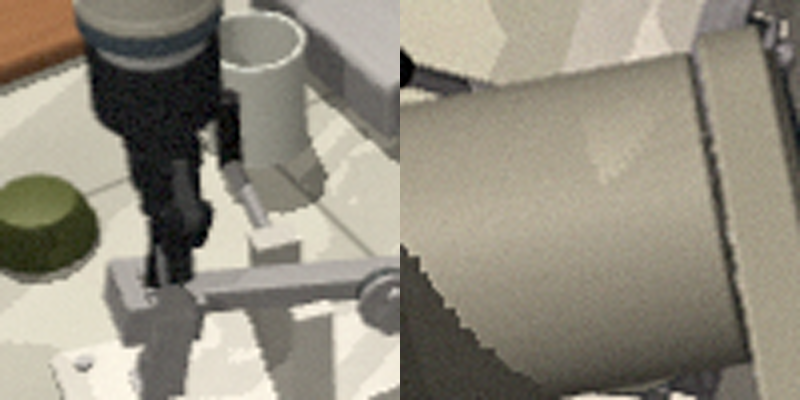

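The arm has risen: its free end is at side crop (120,275), with the tab still in the pads. I'll continue along the arc.

Emit:
step_arm(
  motion=[
    {"claw": 5, "delta_pos": [-4.6, 0, -9.7], "turn": 0},
    {"claw": 5, "delta_pos": [-5, 0, -9.5], "turn": 0},
    {"claw": 5, "delta_pos": [-5.5, 0, -9.2], "turn": 0},
    {"claw": 5, "delta_pos": [-5.9, 0, -8.9], "turn": 0},
    {"claw": 5, "delta_pos": [-6.4, 0, -8.7], "turn": 0},
    {"claw": 5, "delta_pos": [-4.7, 0, -5.8], "turn": 0},
    {"claw": 5, "delta_pos": [0, 0, 0], "turn": 0},
    {"claw": 5, "delta_pos": [0, 0, 0], "turn": 0},
  ],
)

```text
clock: 9.15
eef_pos: [527.6, 96.9, 196.2]
tcp_rot: [3.138, 0.001, 2.892]
contact_force: [3.7, 10.3, -5.5]
opening: 0.13
grasp_force: 58.7
```

```bash
python3 snap.py 4 250 140 0 205 200 0
```

```text
9.25 [527.48587931  96.88789506 196.02886861] [ 3.0145193  10.61427687 -4.62816227] 0.13291863427380532
```

View pics/c4.png

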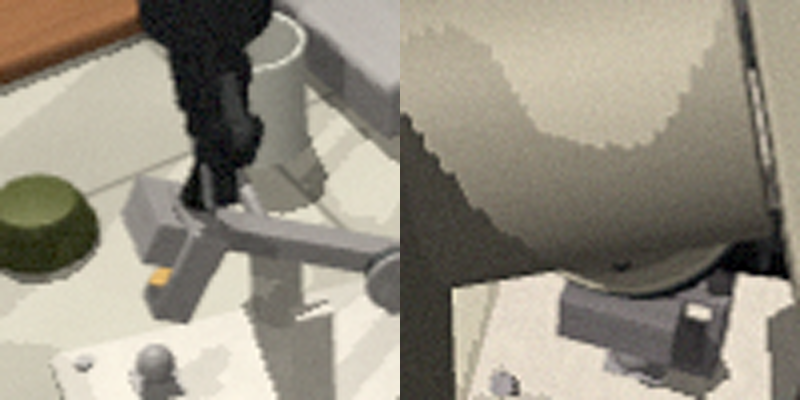

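The arm is up and tilted. The free ball is visible at side crop (155,365), and the cup hangs above it at about (170,290), still held by the tab. The TCP rise of 92 mm puts the cup about 99 mm up. I'll let it settle, then hand in.

Emit:
step_arm(
  motion=[
    {"claw": 5, "delta_pos": [0, 0, 0], "turn": 0},
    {"claw": 5, "delta_pos": [0, 0, 0], "turn": 0},
    {"claw": 5, "delta_pos": [0, 0, 0], "turn": 0},
    {"claw": 5, "delta_pos": [0, 0, 0], "turn": 0},
    {"claw": 5, "delta_pos": [0, 0, 0], "turn": 0},
    {"claw": 5, "delta_pos": [0, 0, 0], "turn": 0},
  ],
)

```text
clock: 9.75
eef_pos: [527.5, 96.9, 196.0]
tcp_rot: [3.138, 0.001, 2.892]
contact_force: [3.9, 9.4, -5.0]
opening: 0.135
grasp_force: 58.7
```

```bash
python3 -c "
from rig import *
s=sense();print(s['eef_pos'],s['contact_force']);print(sign_off())"
```

```text
[527.486933    96.91775693 196.01422756] [ 3.94807981  9.4354051  -5.01919247]
the job is handed in; nothing more can be done
None
```

The job is handed in at about 9.8 s: the bolt is pulled out to its stop, the latch was pulled before lifting, and the gripper is holding the arm steady by its tab with the cup about 99 mm up (worked out from the gripper's rise).

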